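# Tip, catch and lower a case lid

### The arm

A 7-joint arm with a two-finger parallel gripper is mounted at the origin on a cart in front of the work surface, level with it; the furniture and walls round the work are solid. World frame = base frame: x ahead of the robot, y to its left, z up, the work surface at z = 0. Lengths are in m, angles in rad, forces in N, time in s.
With the tool pointing down it reaches from about 0.425 to 0.925 m from the base axis. Payload 6.8 kg.
Tool frame: the origin (TCP) lies on the centre line of the jaws, within the pads' length; the fingertips stand 25 mm ahead of it and the grasp point (between the pads) lies 6 mm ahead of it; z points along the fingers, y is the direction in which the jaws open and shut (so a half turn about z gives the same grasp; the last joint's range is limited). The gripper opens to 85 mm and grips with 20 to 120 N. Pads are 22 mm wide; open, the fingers measure 114 mm over their backs; the gripper's body (76 mm by 85 mm) begins 54 mm behind the grasp point. The pads swing forward as they close: fully open they stand 13 mm farther back than shut.
Start: joints at [-1.406, 0.477, 0.022, 1.555, -0.011, 1.109, -0.083], TCP at [0.182, 0.65, 0.256] pointing down, gripper open.
Joint ranges: [-2.96, 2.96], [-0.34, 2.1], [-1.41, 1.46], [0.24, 2.44], [-1.37, 4.51], [0.17, 1.92], [-2.96, 2.96]. Speed limits (rad/s): [2.39, 2.39, 3.14, 3.14, 3.14, 3.14, 3.14].

### API

Orientations are given as a unit quaternion [w, x, y, z].
In Python, from station import status, cams, order, models gives the robot as it stands.
- The arm moves only by the tool move_arm, never from a script. Its argument "steps" is one flat list of numbers, 7 for each row, row after row: the gripper's target within -1 to 1 (fully open at 1, half-way at 0, shut at -1), then the shift along the world's x, y, z in cm, then the turn, a rotation vector about the world's x, y, z in degrees. A call has 1 to 8 rows; each row shifts and turns the commanded pose from where the row before left it; what a row does not reach is not made up. A row lasts 1/10 s, in which the tool goes at most 50 mm and 8.59 degrees, less where a joint would pass 70% of its speed; a pose out of reach is approached as far as the arm can. A call with a gripper value outside its range is refused whole. The fingers move at their own pace and stop on an object; "newtons" is the grip in N (left out, the last holds). Time passes only in rows, so rows that do not move let the fingers close. It gives the time, the measured TCP pose, the force and the opening at its end, in the units of the state.
- status.get_obs(): the state, without advancing time (a new reading comes with each control period).
- cams.read_camera(name): name is "side" or "top" or "wrist"; returns a dict with "pixels" (420x560x3 uint8, red, green, blue), "mtx" (3x3 intrinsics, pixels), "dist_coeffs" ([k1, k2, p1, p2, k3] as OpenCV has them; the pictures are not rectified), "T" (4x4, takes a point from camera to world coordinates); the wrist camera has in their place "T_tool_cam" (4x4, takes a point from camera to tool coordinates, whose origin is the TCP and whose axes are the flange's). Camera axes: x right, y down, z forward; pixel columns grow to the right and rows downward; lengths in m; the calibration is good to about 2 mm. A picture is of the moment at which its call begins: read the wrist's pose just before it. There is no depth.
- order.hand_in(): hands the job in, once; it reports no verdict.
Trained networks look in the newest picture that a camera, given by its name, has taken for a name from the list of things; names that differ only in an ending like _2 or _b are one class to them, and where a whole thing is asked for, a point or a joint stands for the part that bears it (a point fixed in the world has none). Each returns a list of dicts, best first, with "score" (0 to 1); they miss things now and then, are a little off and sometimes report something else, mostly with a low value. They report only what shows in the picture. A call takes as long as a camera call. They do not tell look-alikes from the thing itself.
- models.silhouettes(camera, query): "region" (420x560 bool, what is visible of it) and "box" ([centre column, centre row, width, height] in pixels, round what is visible of it).
- models.place_of(camera, query): "position" ([row, column] in pixels: a listed point, or the origin of a listed thing).
The state is a dict: "t": time; "q": joint angles; "joint_vel": joint speeds; "joint_torque": joint torques, N m; "eef_pos": TCP position; "tool_rot": TCP orientation; "contact_force": force on the tool from outside, world axes, zero at the start; "torque": the same for the moment, N m; "gripper_width": opening from 0.0 (shut) to 1.0 (fully open).
Only numpy, scipy, OpenCV 4.12 (cv2) and the standard library are available. Lean on these libraries where they do the work, as an engineer would, in place of code of your own. Each camera call takes 0.05 s, during which the arm holds its last target.

### The job

Close the LED-module case without gripping anything: with a fingertip behind the leaning lid, push it forward past upright so that it begins to fall, then catch its free edge on the back of a finger while it is still well open. Let the lid ride down slowly on the finger until it rests on the case without a bump, and take the hand away with the lid fully shut. Do not pinch or force the lid, and leave the modules and everything else on the table where they are.

Things in the scene. Friction and masses are not known exactly. Their poses are not given: they have to be found in the camera images.
- case: Grey metal case, fixed to the table, 130 mm deep (own x) x 140 mm wide (own y) x 70 mm tall; origin at the centre of its underside, z up. Its own -x side is the front (small steel plate), its own +x side carries the lid's hinge. The front looks roughly to the robot's left (+y), turned up to 20 degrees either way.
- case_lid (a joint): Angle of the aluminium lid (rad): 0 shut flat on the case, 1.57 upright, 1.85 its rear stop, where it rests at first. 5 mm thick, 144 mm wide, 0.25 kg. Tipped forward of 1.57 it falls by its own weight, slowed by a tired damper: 1.45 to 0.8 in about 2.9 s, 0.8 to shut in 1.3 s, and lands too hard (0.6 to 0.75 rad/s) if let go. About 1 N at the edge moves it slowly either way.
- lid_edge (a point): Middle of the rounded free edge of the lid (a rolled bead of 4 mm radius, 110 mm long, parallel to the hinge), 157 mm from the hinge axis. With the lid shut it stands 27 mm out in front of the case's front wall, 73 mm above the table, with free space below it.
- lid_axis (a point): Middle of the hinge axis, at the case's rear upper edge: 68 mm behind the case's centre, 73 mm above the table; the axis runs along the case's own y.
- led_module_a: loose LED module, a 95 x 16 x 12 mm white strip, lying in the case; origin at the centre of its underside. Bystander: to be left alone.
- led_module_b: loose LED module, 99 x 16 x 12 mm, lying in the case; origin at the centre of its underside. Bystander: to be left alone.
- led_module_c: loose LED module, 103 x 16 x 12 mm, lying in the case; origin at the centre of its underside. Bystander: to be left alone.
- marker_0: marker pen 132 mm long, 15 mm thick, lying beside the case; origin at the centre of its underside. Bystander: to be left alone.
- letter_t1: flat loose letter, 42 x 32 x 12 mm, lying beside the case; origin at the centre of its underside. Bystander: to be left alone.
- sanding_block: brown sanding block, 60 x 100 x 28 mm; origin at the centre of its underside. Bystander: to be left alone.
- cyano_bottle: small standing bottle, 27 mm across, 69 mm tall; origin at the centre of its underside. Bystander: to be left alone.
- glue_bottle: standing bottle, 45 mm across, 138 mm tall; origin at the centre of its underside. Bystander: to be left alone.
- tape_roll_1: roll of tape lying flat, 64 mm across, 18 mm high; origin at the centre of its underside. Bystander: to be left alone.
There are look-alikes about, which are no part of the job. What is meant by the case is not pink, and is the larger of those in its own colour.

How it is judged:
By the outcome, as a careful person would: the job done as asked, in the order asked, and still so for the second after the job is handed in, with the robot touching nothing.
It also fails if it takes over 54 s, if anything falls off the work surface, if the arm or the gripper's body presses on something with over 40 N, if the wrist force passes 120 N, or if a joint passes its speed limit or range.

## Working session

There is one attempt and no reset: what is moved stays moved. The work goes in short steps, Python scripts to look and compute and a tool call to move; the robot and the scene stay as the last step left them, time stands still between calls to the robot, and variables do not carry over. Pictures are saved under pics/ and viewed, and the job is handed in when it is done.

Besides the shell and the picture viewer there is one more tool, called by a JSON object that holds its "op" and its "data". move_arm: Moves the arm, as the interface text tells. Its arguments: {"type":"object","properties":{"steps":{"type":"array"},"newtons":{"type":"number"}},"required":["steps"]}

```bash
ls; mkdir -p pics; python3 - <<'E'
from station import status,cams,models
import cv2
print(status.get_obs())
for c in ["side","top","wrist"]:
    r=cams.read_camera(c); cv2.imwrite(f"pics/{c}0.png",r["pixels"][:,:,::-1])
    print(c,r["mtx"].tolist(),r["dist_coeffs"],r.get("T",r.get("T_tool_cam")))
    for q in ["case","lid_edge","lid_axis"]:
        for m in models.place_of(c,q): print(q,m)
print(status.get_obs()["t"])
E
```

```text
pics
{'t': 0.0, 'q': array([-1.40608863,  0.47783403,  0.02235635,  1.55648099, -0.0114636 ,
        1.10926317, -0.08311723]), 'joint_vel': array([ 0.0004397 ,  0.00112554, -0.00016345, -0.00150103,  0.00041455,
        0.00146686, -0.00167694]), 'joint_torque': array([ 1.11590607e-04, -5.96457553e+01,  1.60776079e+00, -2.81193209e+01,
        1.23969972e-02,  9.47008986e-03,  1.76664128e-05]), 'eef_pos': array([0.18175209, 0.6494979 , 0.25529077]), 'tool_rot': array([-3.67641701e-05,  1.35978449e-01,  9.90711360e-01, -9.27904125e-04]), 'contact_force': array([-0.54959944, -0.34625248, -0.45188031]), 'torque': array([ 0.049637  , -0.00993163,  0.02774975]), 'gripper_width': 1.0027215527441264}
side [[454.60125819482187, 0.0, 268.41959137464283], [0.0, 454.60125819482187, 206.35280293681913], [0.0, 0.0, 1.0]] [-0.03028498  0.          0.          0.          0.        ] [[-0.87062788 -0.38940198  0.30062134  0.31282874]
 [-0.49182899  0.67588861 -0.54888873  0.43881189]
 [ 0.01055182 -0.62573212 -0.77996665  0.73034215]
 [ 0.          0.          0.          1.        ]]
case {'posit
[... 1037 characters left out ...]
position': [204.9, 138.6], 'score': 0.76}
lid_edge {'position': [150.0, 257.8], 'score': 0.65}
lid_axis {'position': [235.0, 275.4], 'score': 0.88}
lid_axis {'position': [132.0, 307.9], 'score': 0.87}
lid_axis {'position': [188.1, 187.6], 'score': 0.57}
wrist [[352.42908925587466, 0.0, 284.59354565241387], [0.0, 352.42908925587466, 209.0454236451095], [0.0, 0.0, 1.0]] [0.02996966 0.         0.         0.         0.        ] [[ 6.65534164e-04 -9.44918263e-01 -3.27305719e-01  8.40232482e-02]
 [ 9.99999766e-01  6.80614012e-04  6.84662619e-05 -1.70366964e-04]
 [ 1.58073837e-04 -3.27305688e-01  9.44918495e-01 -1.17342317e-01]
 [ 0.00000000e+00  0.00000000e+00  0.00000000e+00  1.00000000e+00]]
0.6
```

View pics/side0.png

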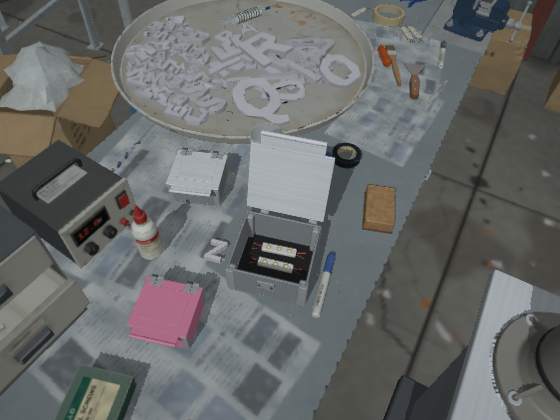

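View pics/top0.png

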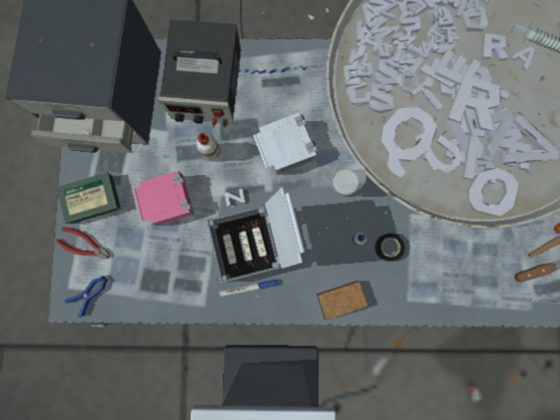

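View pics/wrist0.png

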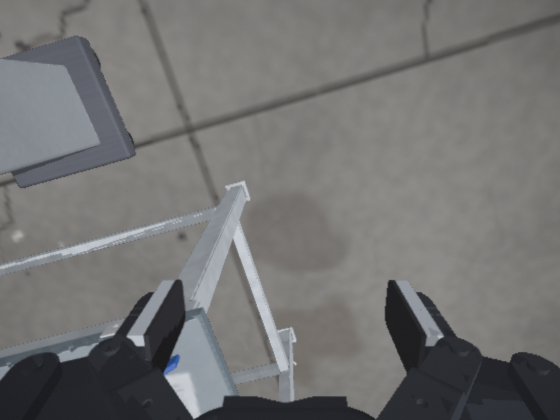

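```bash
python3 - <<'E'
import cv2
a=cv2.imread("pics/side0.png")[125:305,215:355]; cv2.imwrite("pics/side_c.png",cv2.resize(a,None,fx=3.3,fy=3.3,interpolation=cv2.INTER_CUBIC))
a=cv2.imread("pics/top0.png")[170:310,200:400]; cv2.imwrite("pics/top_c.png",cv2.resize(a,None,fx=4,fy=4,interpolation=cv2.INTER_CUBIC))
E
```

```text
(no output)
```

View pics/side_c.png

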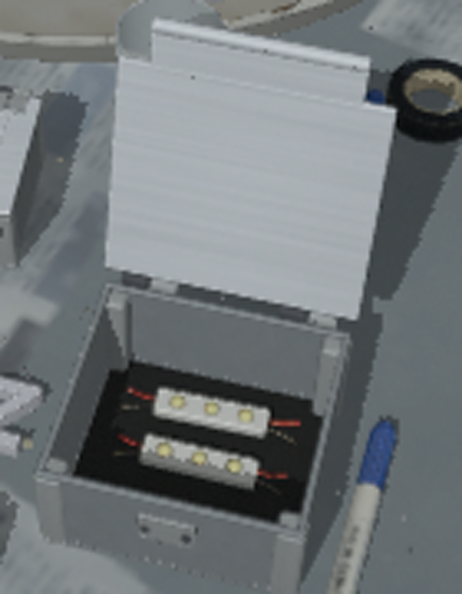

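View pics/top_c.png

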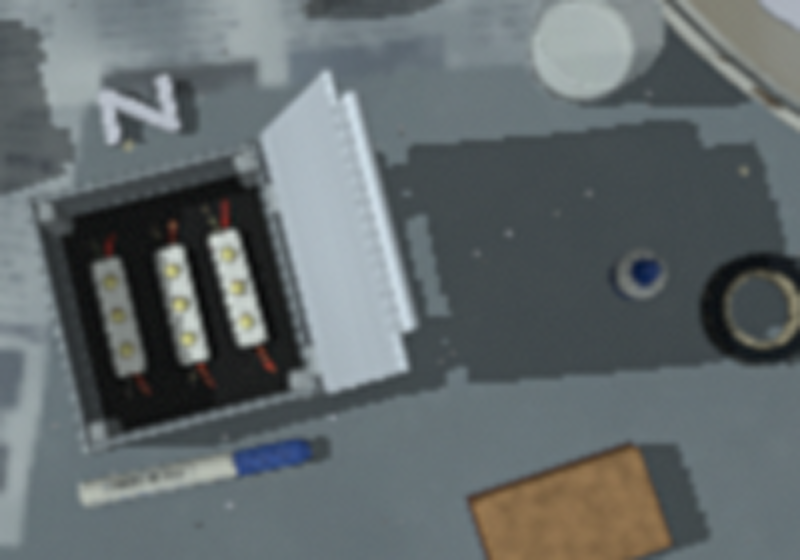

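```bash
cat > h.py <<'E'
import numpy as np,cv2
from scipy.optimize import least_squares
def lidpt(r,y,th,off=0): # own coords; off = along outward (upper) normal
    return np.array([.068-r*np.cos(th)+off*np.sin(th)*1.0, y, .073+r*np.sin(th)+off*np.cos(th)])
def own2w(P,p):
    x,y,a=p; P=np.atleast_2d(P); c,s=np.cos(a),np.sin(a)
    return np.c_[x+c*P[:,0]-s*P[:,1], y+s*P[:,0]+c*P[:,1], P[:,2]]
def proj(W,r,T=None):
    T=np.linalg.inv(r["T"] if T is None else T); rv=cv2.Rodrigues(T[:3,:3])[0]
    return cv2.projectPoints(np.asarray(W,float).reshape(-1,1,3),rv,T[:3,3],np.array(r["mtx"]),np.array(r["dist_coeffs"]))[0].reshape(-1,2)
E
python3 - <<'E'
from h import *
from station import cams
O=[[-.065,.07,.07],[-.065,-.07,.07],[.065,.07,.07],[.065,-.07,.07]]
O=np.array(O+[lidpt(.157,.055,1.85),lidpt(.157,-.055,1.85)])
obs={"top":[(208.75,220),(222.5,282.5),(262.5,207.5),(280,267.5),(287.5,193.75),(303,252)],
"side":[(226.5,269.8),(306.5,286.2),(248.3,212.3),(321,226.5),(261,131.7),(326.5,144.7)]}
R={c:cams.read_camera(c) for c in obs}
def f(p,cs=("top","side")): return np.concatenate([(proj(own2w(O,p),R[c])-np.array(obs[c])).ravel() for c in cs])
for cs in [("top",),("side",),("top","side")]:
    s=least_squares(lambda p:f(p,cs),[.45,.03,-1.5],loss="soft_l1"); print(cs,s.x,np.degrees(s.x[2])); 
p=s.x; print(f(p).reshape(-1,2).round(1)); np.save("p.npy",p)
for th in [1.85,1.57,1.4,1.2,.8,.4,0]: print(th,own2w(lidpt(.157,0,th),p).round(4))
print("hinge",own2w([.068,0,.073],p),"fwd",-np.cos(p[2]),-np.sin(p[2]))
E
```

```text
('top',) [ 0.51048113  0.04402108 -1.30786138] -74.93493740708082
('side',) [ 0.51263631  0.04654892 -1.30349454] -74.6847355965196
('top', 'side') [ 0.51160107  0.04526195 -1.3047171 ] -74.7547830462398
[[-3.3 -0.3]
 [-1.6  0.3]
 [ 1.  -3. ]
 [-0.  -0.3]
 [-0.8 -1.3]
 [-0.3 -0.5]
 [-0.  -0.8]
 [ 2.   1.5]
 [-0.6 -2.2]
 [ 1.4 -1. ]
 [ 0.8  0.8]
 [ 1.5 -0.3]]
1.85 [[ 0.5409 -0.0621  0.2239]]
1.57 [[ 0.5294 -0.0202  0.23  ]]
1.4 [[0.5225 0.0054 0.2277]]
1.2 [[0.5145 0.0345 0.2193]]
0.8 [[0.5007 0.0852 0.1856]]
0.4 [[0.4915 0.1192 0.1341]]
0 [[0.4882 0.1311 0.073 ]]
hinge [[ 0.52948172 -0.02034508  0.073     ]] fwd -0.2629506731872576 0.9648092782878739
```

{"op": "move_arm", "data": {"steps": [-1, 2.3, -3.5, 0.6, 0, 0, 3.9, -1, 2.3, -3.5, 0.6, 0, 0, 3.9, -1, 2.3, -3.5, 0.6, 0, 0, 3.9, -1, 2.3, -3.5, 0.6, 0, 0, 3.9, -1, 2.3, -3.5, 0.6, 0, 0, 3.9, -1, 2.3, -3.5, 0.6, 0, 0, 3.9, -1, 2.3, -3.5, 0.6, 0, 0, 3.9, -1, 2.3, -3.5, 0.6, 0, 0, 3.9], "newtons": 30}}

```text
t: 1.5
eef_pos: [0.3666, 0.3685, 0.3048]
tool_rot: [0.0, -0.137, 0.991, 0.0]
contact_force: [1.1, -0.3, 0.4]
gripper_width: 0.0
```

{"op": "move_arm", "data": {"steps": [-1, 1.6, -2.3, 0, -7.2, -2, 0, -1, 1.6, -2.3, 0, -7.2, -2, 0, -1, 1.6, -2.3, 0, -7.2, -2, 0, -1, 1.6, -2.3, 0, -7.2, -2, 0, -1, 1.6, -2.3, 0, -7.2, -2, 0, -1, 1.6, -2.3, 0, -7.2, -2, 0, -1, 0, 0, 0, 0, 0, 0]}}

```text
t: 2.2
eef_pos: [0.4619, 0.2309, 0.3026]
tool_rot: [0.05, -0.125, 0.915, -0.38]
contact_force: [-0.9, 0.1, -0.7]
gripper_width: 0.0
```

```bash
python3 - <<'E'
from station import status,cams
import cv2
o=status.get_obs(); print(o)
from scipy.spatial.transform import Rotation as R
w=o["tool_rot"]; print(R.from_quat([w[1],w[2],w[3],w[0]]).as_matrix().round(3))
for c in ["side","wrist"]:
    r=cams.read_camera(c); cv2.imwrite(f"pics/{c}1.png",r["pixels"][:,:,::-1])
E
```

```text
{'t': 2.2, 'q': array([-1.050593  ,  0.39292899,  0.15838607,  1.80218761,  0.55626214,
        1.48471545,  0.74998178]), 'joint_vel': array([ 0.0047382 , -0.05078566, -0.02605169, -0.0225446 , -0.09131863,
       -0.04020745,  0.01845025]), 'joint_torque': array([-2.03061488e-02, -4.83040774e+01,  4.12175149e+00, -2.44049942e+01,
        2.98652664e+00,  2.55793154e+00, -2.00338103e-01]), 'eef_pos': array([0.46185246, 0.2309308 , 0.30256324]), 'tool_rot': array([ 0.05006551, -0.12540526,  0.91488973, -0.38045203]), 'contact_force': array([-0.8962513 ,  0.1082604 , -0.68407723]), 'torque': array([ 0.70865036,  0.18486686, -0.0440371 ]), 'gripper_width': 0.00011638308996683234}
[[-0.964 -0.191  0.187]
 [-0.268  0.679 -0.684]
 [ 0.004 -0.709 -0.705]]
```

View pics/side1.png

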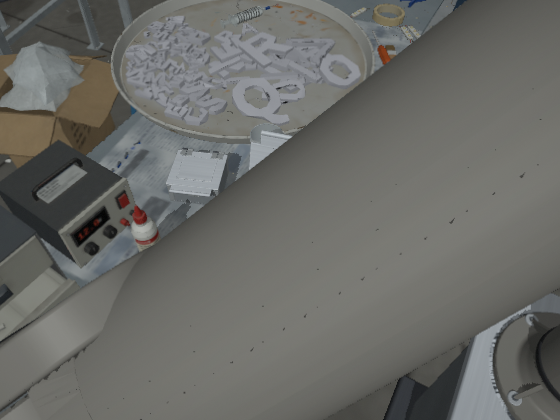

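View pics/wrist1.png

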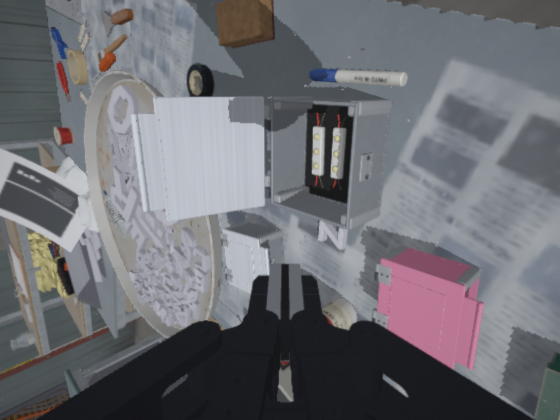

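```bash
cat >> h.py <<'E'
from scipy.spatial.transform import Rotation as Rt
def toolT(o):
    w=o["tool_rot"]; T=np.eye(4); T[:3,:3]=Rt.from_quat([w[1],w[2],w[3],w[0]]).as_matrix(); T[:3,3]=o["eef_pos"]; return T
E
python3 - <<'E'
from h import *
from station import cams,status
o=status.get_obs(); r=cams.read_camera("wrist"); T=toolT(o)@r["T_tool_cam"]; p=np.load("p.npy")
im=r["pixels"][:,:,::-1].copy(); im=cv2.resize(im,None,fx=1.4,fy=1.4,interpolation=cv2.INTER_CUBIC)
O=[[-.065,.07,.07],[-.065,-.07,.07],[.065,.07,.07],[.065,-.07,.07],[-.065,.07,0],[-.065,-.07,0]]
O=np.array(O+[lidpt(.157,.055,1.85),lidpt(.157,-.055,1.85)])
for u in proj(own2w(O,p),r,T): cv2.circle(im,tuple(int(v*1.4) for v in u),3,(0,0,255),1)
tp=[(T0@np.r_[q,1])[:3] for T0 in [toolT(o)] for q in [(0,0,0.025),(0,.0145,.025),(0,-.0145,.025),(-.011,0,.025),(.011,0,.025),(.011,.0145,0),(.011,-.0145,0)]]
for u in proj(tp,r,T): cv2.circle(im,tuple(int(v*1.4) for v in u),3,(0,255,0),1)
cv2.imwrite("pics/w1b.png",im)
a=im[330:588,230:580]; cv2.imwrite("pics/w1c.png",cv2.resize(a,None,fx=2.2,fy=2.2))
E
```

```text
(no output)
```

View pics/w1b.png

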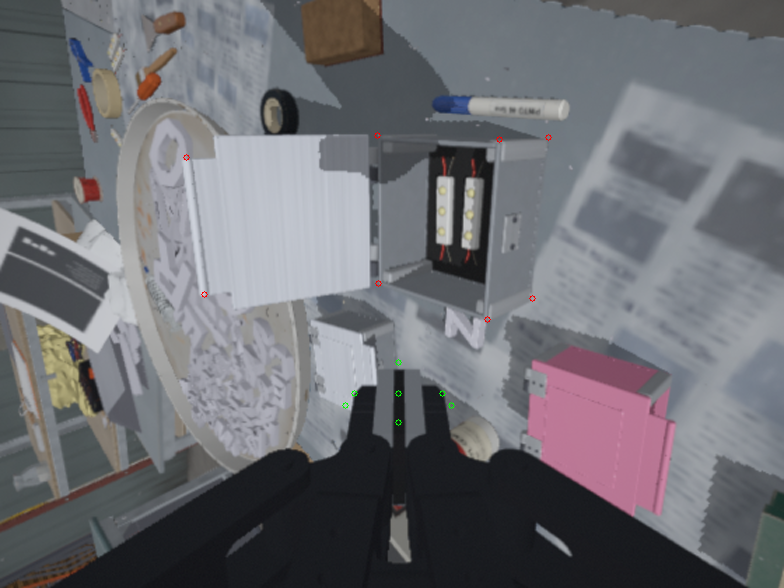

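View pics/w1c.png

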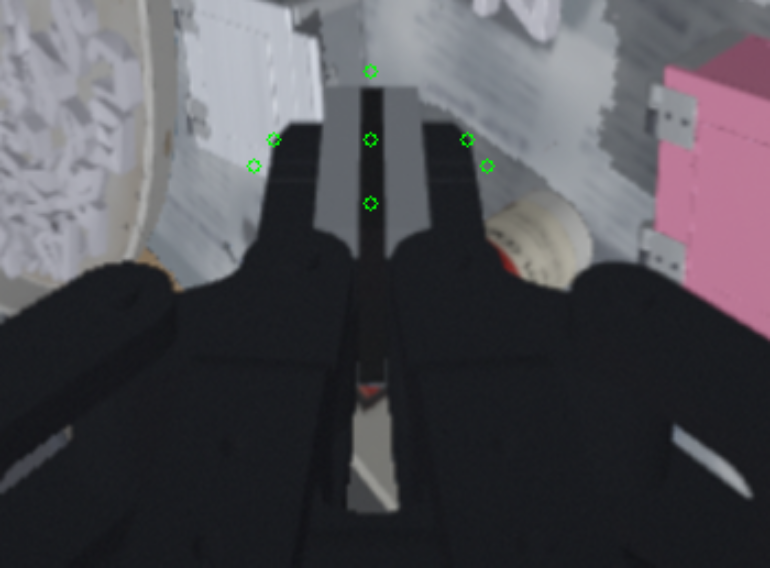

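```bash
python3 - <<'E'
from h import *
from station import cams
r=cams.read_camera("top");p=np.load("p.npy"); h=own2w([.068,0,.073],p)[0]; f=np.array([-np.cos(p[2]),-np.sin(p[2]),0]); u=np.cross([0,0,1],f)
T=r["T"]
for n,z,px in [("pink",.06,(135,180)),("pink",.06,(182,174)),("pink",.06,(188,213)),("pink",.06,(141,222)),("N",.012,(235,196)),("marker",.012,(220,293)),("cyano",.069,(361,238)),("jar",.1,(347,182)),("pens",.0,(90,290))]:
    v=cv2.undistortPoints(np.array([[px]],float),np.array(r["mtx"]),np.array(r["dist_coeffs"]))[0,0]
    d=T[:3,:3]@np.r_[v,1]; w=T[:3,3]+d*(z-T[2,3])/d[2]; print(n,w.round(3),"f",((w-h)@f).round(3),"u(toward robot)",((w-h)@u).round(3))
print(h,f,u)
E
```

```text
pink [0.651 0.289 0.06 ] f 0.266 u(toward robot) -0.199
pink [0.665 0.184 0.06 ] f 0.161 u(toward robot) -0.185
pink [0.578 0.167 0.06 ] f 0.168 u(toward robot) -0.096
pink [0.557 0.27  0.06 ] f 0.273 u(toward robot) -0.103
N [0.625 0.07  0.012] f 0.062 u(toward robot) -0.116
marker [0.403 0.099 0.012] f 0.149 u(toward robot) 0.091
cyano [ 0.525 -0.209  0.069] f -0.181 u(toward robot) 0.054
jar [ 0.64  -0.176  0.1  ] f -0.18 u(toward robot) -0.066
pens [0.406 0.401 0.   ] f 0.44 u(toward robot) 0.009
[ 0.52948172 -0.02034508  0.073     ] [-0.26295067  0.96480928  0.        ] [-0.96480928 -0.26295067  0.        ]
```

{"op": "move_arm", "data": {"steps": [-1, 0, 0, -4, 0, 0, 0, -1, 0, 0, -4, 0, 0, 0, -1, 0, 0, -4, 0, 0, 0, -1, 0, 0, -4, 0, 0, 0, -1, 0, 0, -4, 0, 0, 0, -1, 0, 0, -3.5, 0, 0, 0, -1, 0, 0, 0, 0, 0, 0]}}

```text
t: 3.1
eef_pos: [0.4601, 0.2317, 0.0666]
tool_rot: [0.049, -0.126, 0.916, -0.378]
contact_force: [0.3, -1.5, 0.2]
gripper_width: 0.001
```

```bash
python3 - <<'E'
from station import status,cams
import cv2
o=status.get_obs(); print(o["q"],o["eef_pos"],o["tool_rot"])
r=cams.read_camera("wrist"); cv2.imwrite(f"pics/wrist2.png",r["pixels"][:,:,::-1])
E
```

```text
[-1.03240722  0.73290737  0.1367238   1.90956274  0.58002759  1.10119843
  0.50981714] [0.46010288 0.23166494 0.06661451] [ 0.04931189 -0.12622206  0.91564298 -0.37846303]
```

View pics/wrist2.png

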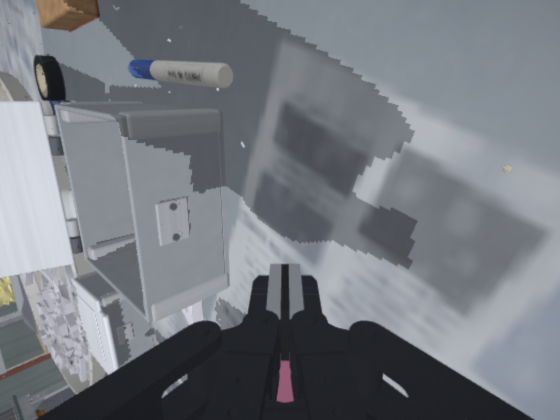

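{"op": "move_arm", "data": {"steps": [-1, 0, 0, 4.5, 7.2, 2, 0, -1, 0, 0, 4.5, 7.2, 2, 0, -1, 0, 0, 4.5, 7.2, 2, 0, -1, 0, 0, 4.5, 7.2, 2, 0, -1, 0, 0, 4.5, 7.2, 2, 0, -1, 0, 0, 4.5, 7.2, 2, 0, -1, 1.1, -4.2, 0, 0, 0, 0, -1, 1.1, -4.2, 0, 0, 0, 0]}}

```text
t: 3.95
eef_pos: [0.4846, 0.1465, 0.345]
tool_rot: [0.004, -0.136, 0.991, 0.002]
contact_force: [0.9, -0.5, -0.7]
gripper_width: -0.001
```

{"op": "move_arm", "data": {"steps": [-1, 1.2, -4.2, 0, 0, 0, 0, -1, 1.2, -4.2, 0, 0, 0, 0, -1, 1.2, -4.2, 0, 0, 0, 0, -1, 1.2, -4.2, 0, 0, 0, 0, -1, 1.2, -4.2, 0, 0, 0, 0, -1, 1.2, -4.2, 0, 0, 0, 0, -1, 0, 0, 0, 0, 0, 0]}}

```text
t: 4.65
eef_pos: [0.5556, -0.1115, 0.3429]
tool_rot: [0.002, -0.131, 0.991, -0.001]
contact_force: [-0.9, -0.4, -0.2]
gripper_width: -0.002
```

```bash
cat >> h.py <<'E'
H=np.array([.52948,-.02035]);F=np.array([-.26295,.96481]);U=np.array([-.96481,-.26295])
def rep(o):
    T=toolT(o); d=o["eef_pos"][:2]-H; a=T[:3,2]; tau=np.degrees(np.arctan2(-(a[:2]@F),-a[2]))
    print("t %.2f f %.4f u %.4f z %.4f tau %.1f side %.1f yaw %.1f"%(o["t"],d@F,d@U,o["eef_pos"][2],tau,np.degrees(a[:2]@U),np.degrees(np.arctan2(T[1,1],T[0,1]))),"F",np.round(o["contact_force"],1),"q",o["q"].round(2))
E
python3 - <<'E'
from h import *
from station import status
rep(status.get_obs())
E
```

```text
t 4.65 f -0.0948 u -0.0013 z 0.3429 tau 0.2 side -0.3 yaw 105.0 F [-0.9 -0.4 -0.2] q [-0.17  0.22  0.31  1.73 -0.07  1.19  1.99]
```

{"op": "move_arm", "data": {"steps": [-1, 0, 0, -4, 0, 0, 0, -1, 0, 0, -4, 0, 0, 0, -1, 0, 0, -4, 0, 0, 0, -1, -0.26, 0.96, 0, 0, 0, 0, -1, -0.26, 0.96, 0, 0, 0, 0, -1, 0, 0, 0, 0, 0, 0]}}

```text
t: 5.25
eef_pos: [0.552, -0.0824, 0.2227]
tool_rot: [0.003, -0.137, 0.991, 0.0]
contact_force: [-0.7, 0.2, -0.0]
gripper_width: 0.003
```

```bash
python3 - <<'E'
from h import *
from station import status,cams
rep(status.get_obs())
for c in ["side","top"]:
    r=cams.read_camera(c); cv2.imwrite(f"pics/{c}3.png",r["pixels"][:,:,::-1])
a=cv2.imread("pics/side3.png"); b=cv2.imread("pics/top3.png")
cv2.imwrite("pics/s3.png",np.hstack([cv2.resize(a[60:320,150:450],(400,347)),cv2.resize(b[120:320,160:390],(400,347))]))
E
```

```text
t 5.25 f -0.0658 u -0.0054 z 0.2227 tau -0.0 side -0.3 yaw 105.7 F [-0.7  0.2 -0. ] q [-0.18  0.32  0.27  1.89 -0.11  0.94  1.99]
```

View pics/s3.png

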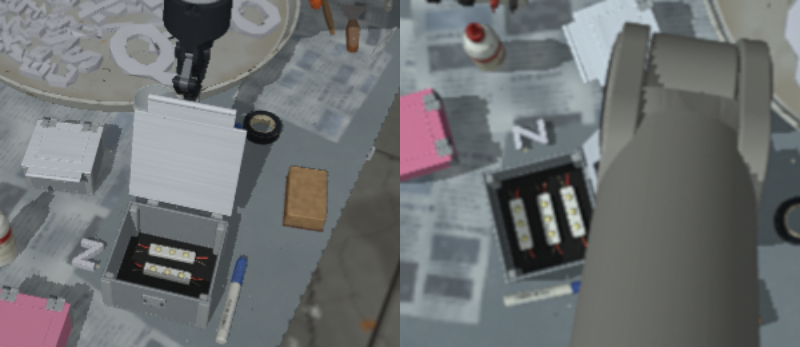

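{"op": "move_arm", "data": {"steps": [-1, -0.13, 0.48, 0, 0, 0, 0, -1, -0.13, 0.48, 0, 0, 0, 0, -1, -0.13, 0.48, 0, 0, 0, 0, -1, -0.13, 0.48, 0, 0, 0, 0, -1, -0.13, 0.48, 0, 0, 0, 0, -1, -0.13, 0.48, 0, 0, 0, 0, -1, -0.13, 0.48, 0, 0, 0, 0, -1, -0.13, 0.48, 0, 0, 0, 0]}}

```text
t: 6.15
eef_pos: [0.5403, -0.046, 0.2196]
tool_rot: [0.0, -0.135, 0.991, -0.0]
contact_force: [-0.4, -1.4, 5.7]
gripper_width: -0.001
```

```bash
python3 - <<'E'
from h import *
from station import status,cams
rep(status.get_obs())
r=cams.read_camera("side"); a=r["pixels"][:,:,::-1].copy(); p=np.load("p.npy")
for th,c in [(1.85,(0,0,255)),(1.65,(0,255,0)),(1.55,(255,0,0))]:
    q=proj(own2w([lidpt(.157,.055,th),lidpt(.157,-.055,th)],p),r).astype(int); cv2.line(a,tuple(map(int,q[0])),tuple(map(int,q[1])),c,1)
cv2.imwrite("pics/s4.png",cv2.resize(a[60:320,150:450],None,fx=2,fy=2))
E
```

```text
t 6.15 f -0.0276 u -0.0037 z 0.2196 tau 0.0 side -0.0 yaw 105.6 F [-0.4 -1.4  5.7] q [-0.24  0.3   0.26  1.93 -0.1   0.92  1.91]
```

View pics/s4.png

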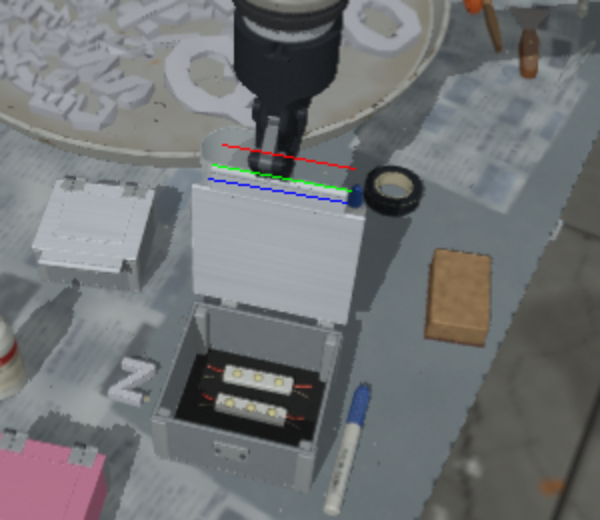

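{"op": "move_arm", "data": {"steps": [-1, 0, 0, 1, 0, 0, 0, -1, 0, 0, 1, 0, 0, 0, -1, 0, 0, 0, 0, 0, 0]}}

```text
t: 6.5
eef_pos: [0.5413, -0.0465, 0.2411]
tool_rot: [0.001, -0.135, 0.991, -0.0]
contact_force: [0.1, -0.2, -0.7]
gripper_width: 0.0
```

```bash
python3 - <<'E'
from h import *
from station import status,cams
rep(status.get_obs())
E
```

```text
t 6.50 f -0.0283 u -0.0045 z 0.2411 tau 0.0 side -0.2 yaw 105.6 F [ 0.1 -0.2 -0.7] q [-0.25  0.28  0.27  1.91 -0.09  0.97  1.9 ]
```

{"op": "move_arm", "data": {"steps": [-1, -0.13, 0.48, 0, 0, 0, 0, -1, -0.13, 0.48, 0, 0, 0, 0, -1, -0.13, 0.48, 0, 0, 0, 0, -1, -0.13, 0.48, 0, 0, 0, 0, -1, -0.13, 0.48, 0, 0, 0, 0, -1, -0.13, 0.48, 0, 0, 0, 0]}}

```text
t: 7.1
eef_pos: [0.5321, -0.017, 0.2391]
tool_rot: [-0.0, -0.136, 0.991, 0.0]
contact_force: [-0.5, -0.8, -0.8]
gripper_width: 0.002
```

```bash
cat >> h.py <<'E'
def lidview(cam,name,ths,box=(100,340,130,470)):
    from station import cams,status
    o=status.get_obs(); rep(o)
    r=cams.read_camera(cam); a=cv2.resize(r["pixels"][:,:,::-1],None,fx=2,fy=2,interpolation=cv2.INTER_CUBIC); p=np.load("p.npy")
    T=None if "T" in r else toolT(o)@r["T_tool_cam"]
    C=[(0,0,255),(0,255,0),(255,0,0),(0,255,255)]
    for th,c in zip(ths,C):
        q=proj(own2w([lidpt(.157,.055,th),lidpt(.157,-.055,th)],p),r,T)*2; cv2.line(a,tuple(map(int,q[0])),tuple(map(int,q[1])),c,1)
    y0,y1,x0,x1=box; cv2.imwrite(f"pics/{name}.png",a[2*y0:2*y1,2*x0:2*x1])
E
python3 -c "
from h import *
lidview('side','s5',[1.57,1.5,1.4,1.3])"
```

```text
t 7.10 f 0.0025 u -0.0034 z 0.2391 tau -0.0 side 0.0 yaw 105.6 F [-0.5 -0.8 -0.8] q [-0.3   0.26  0.25  1.93 -0.08  0.96  1.84]
```

View pics/s5.png

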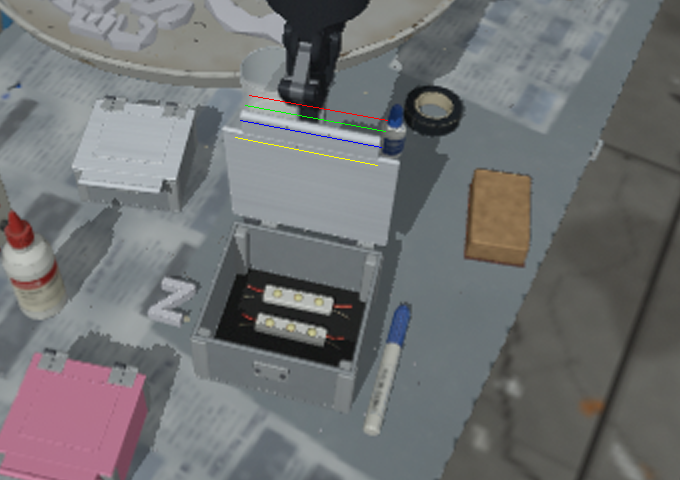

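{"op": "move_arm", "data": {"steps": [-1, 0.05, -0.19, 2, 0, 0, 0, -1, 0, 0, 2, 0, 0, 0, -1, -0.92, 3.38, 0, 0, 0, 0, -1, -0.92, 3.38, 0, -4.8, -1.3, 0, -1, -0.53, 1.93, 0, -4.8, -1.3, 0, -1, 0, 0, -2, -4.8, -1.3, 0, -1, 0, 0, -2, 0, 0, 0, -1, 0, 0, -2.2, 0, 0, 0]}}

```text
t: 7.95
eef_pos: [0.5091, 0.069, 0.2168]
tool_rot: [0.017, -0.136, 0.982, -0.129]
contact_force: [-0.1, 0.9, 0.0]
gripper_width: 0.004
```

```bash
python3 -c "
from h import *
lidview('wrist','w6',[1.4,1.3,1.2,1.1],(0,420,0,400))"
```

```text
t 7.95 f 0.0916 u -0.0038 z 0.2168 tau 14.9 side -0.1 yaw 105.7 F [-0.1  0.9  0. ] q [-0.58  0.26  0.2   2.01  0.26  0.92  1.3 ]
```

View pics/w6.png

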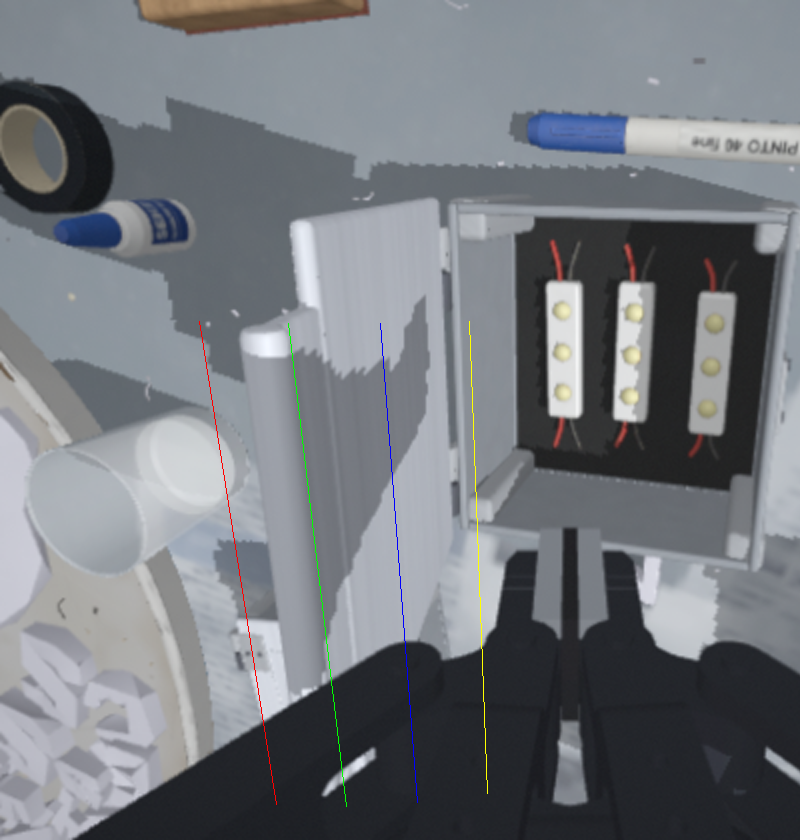

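{"op": "move_arm", "data": {"steps": [-1, 0.2, -0.72, 0.2, 0, 0, 0, -1, 0.2, -0.72, 0.1, 0, 0, 0, -1, 0, 0, 0, 0, 0, 0, -1, 0, 0, 0, 0, 0, 0]}}

```text
t: 8.4
eef_pos: [0.5139, 0.0526, 0.2214]
tool_rot: [0.018, -0.133, 0.983, -0.128]
contact_force: [-0.5, -0.2, -0.4]
gripper_width: -0.005
```

```bash
python3 -c "
from h import *
lidview('wrist','w7',[1.4,1.3,1.2,1.1],(80,420,80,400))"
```

```text
t 8.40 f 0.0745 u -0.0041 z 0.2214 tau 14.9 side -0.1 yaw 105.5 F [-0.5 -0.2 -0.4] q [-0.55  0.26  0.21  2.01  0.26  0.92  1.33]
```

View pics/w7.png

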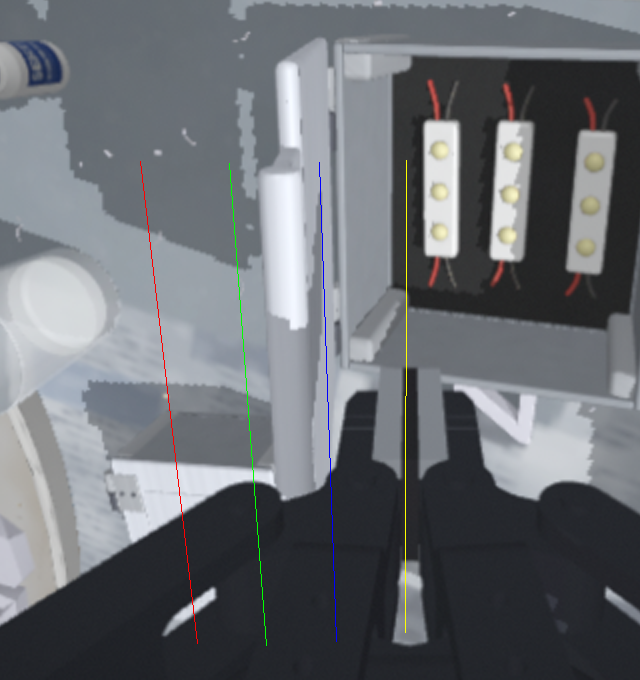

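{"op": "move_arm", "data": {"steps": [-1, 0, 0, 0, 0, 0, 0, -1, 0, 0, 0, 0, 0, 0, -1, 0, 0, 0, 0, 0, 0, -1, 0, 0, 0, 0, 0, 0]}}

```text
t: 8.85
eef_pos: [0.5133, 0.0534, 0.2203]
tool_rot: [0.017, -0.135, 0.982, -0.129]
contact_force: [0.4, 0.6, 0.9]
gripper_width: 0.0
```

```bash
cat >> h.py <<'E'
def plan(th,s=.006,n=.0185):
    tau=np.radians(min(45,90-np.degrees(th)-7)); a=np.array([-np.sin(tau),-np.cos(tau)]); nn=np.array([-np.cos(tau),np.sin(tau)])
    b=np.array([.157*np.cos(th),.073+.157*np.sin(th)]); return np.r_[b-s*a-n*nn,np.degrees(tau)]
E
python3 -c "
from h import *
lidview('wrist','w8',[1.25,1.2,1.15,1.1],(80,420,80,400))
ths=[1.21,1.16,1.1,1.04,.98,.9,.82,.74,.66,.58,.5,.42,.34,.26,.18,.1,.05,0,-.05]
P=[plan(t) for t in ths]
for i in range(1,len(P)):
  d=P[i]-P[i-1]; x=d[0]*F*100
  print(ths[i],P[i].round(4),'d f %.2f'%(d[0]*100),'xyz %.2f %.2f %.2f tau %.1f -> %.1f %.1f'%(*x,d[1]*100,d[2],-.965*d[2],-.263*d[2]))
"
```

```text
t 8.85 f 0.0754 u -0.0038 z 0.2203 tau 14.9 side 0.0 yaw 105.6 F [0.4 0.6 0.9] q [-0.55  0.26  0.21  2.01  0.26  0.92  1.33]
1.16 [ 0.0821  0.2174 16.5369] d f 0.73 xyz -0.19 0.71 -0.39 tau 2.9 -> -2.8 -0.8
1.1 [ 0.0907  0.2122 19.9746] d f 0.85 xyz -0.22 0.82 -0.52 tau 3.4 -> -3.3 -0.9
1.04 [ 0.0988  0.2066 23.4124] d f 0.82 xyz -0.22 0.79 -0.57 tau 3.4 -> -3.3 -0.9
0.98 [ 0.1067  0.2004 26.8501] d f 0.78 xyz -0.21 0.76 -0.62 tau 3.4 -> -3.3 -0.9
0.9 [ 0.1165  0.1915 31.4338] d f 0.98 xyz -0.26 0.95 -0.89 tau 4.6 -> -4.4 -1.2
0.82 [ 0.1256  0.1818 36.0175] d f 0.91 xyz -0.24 0.88 -0.97 tau 4.6 -> -4.4 -1.2
0.74 [ 0.1339  0.1714 40.6011] d f 0.83 xyz -0.22 0.80 -1.04 tau 4.6 -> -4.4 -1.2
0.66 [ 0.1414  0.1604 45.    ] d f 0.75 xyz -0.20 0.72 -1.10 tau 4.4 -> -4.2 -1.2
0.58 [ 0.1486  0.1502 45.    ] d f 0.73 xyz -0.19 0.70 -1.02 tau 0.0 -> -0.0 -0.0
0.5 [ 0.1551  0.1394 45.    ] d f 0.65 xyz -0.17 0.62 -1.08 tau 0.0 -> -0.0 -0.0
0.42 [ 0.1607  0.1282 45.    ] d f 0.56 xyz -0.15 0.54 -1.13 tau 0.0 -> -0.0 -0.0
0.34 [ 0.1653  0.1165 45.    ] d f 0.47 xyz -0.12 0.45 -1.17 tau 0.0 -> -0.0 -0.0
0.26 [ 0.169   0.1045 45.    ] d f 0.37 xyz -0.10 0.36 -1.20 tau 0.0 -> -0.0 -0.0
0.18 [ 0.1718  0.0923 45.    ] d f 0.27 xyz -0.07 0.26 -1.23 tau 0.0 -> -0.0 -0.0
0.1 [ 0.1735  0.0798 45.    ] d f 0.18 xyz -0.05 0.17 -1.24 tau 0.0 -> -0.0 -0.0
0.05 [ 0.1741  0.072  45.    ] d f 0.06 xyz -0.02 0.06 -0.78 tau 0.0 -> -0.0 -0.0
0 [ 0.1743  0.0642 45.    ] d f 0.02 xyz -0.01 0.02 -0.78 tau 0.0 -> -0.0 -0.0
-0.05 [ 0.1741  0.0563 45.    ] d f -0.02 xyz 0.01 -0.02 -0.78 tau 0.0 -> -0.0 -0.0
```

View pics/w8.png

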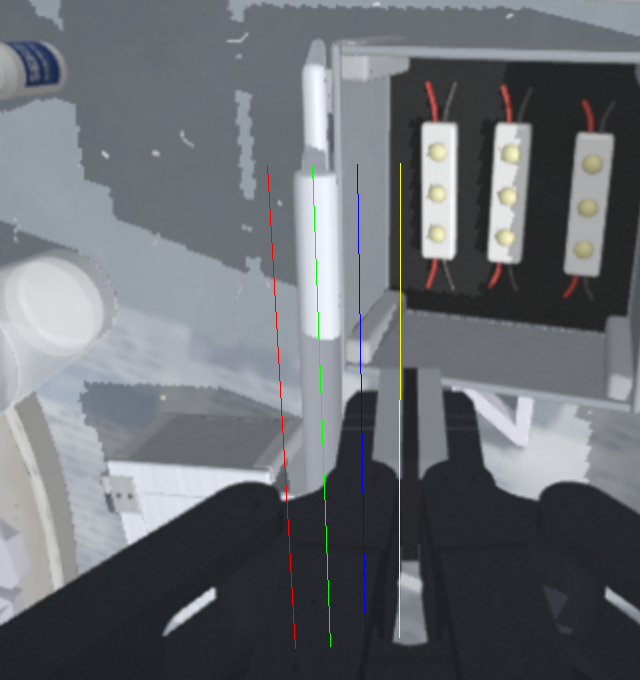

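{"op": "move_arm", "data": {"steps": [-1, 0, 0, 0, 0, 0, 0, -1, 0, 0, 0, 0, 0, 0, -1, 0, 0, 0, 0, 0, 0]}}

```text
t: 9.2
eef_pos: [0.5133, 0.0531, 0.2203]
tool_rot: [0.017, -0.134, 0.982, -0.129]
contact_force: [-0.4, 0.9, -0.7]
gripper_width: 0.002
```

```bash
python3 -c "
from h import *
lidview('wrist','w9',[1.25,1.2,1.15,1.1],(80,420,80,400))"
```

```text
t 9.20 f 0.0751 u -0.0037 z 0.2203 tau 14.9 side 0.0 yaw 105.6 F [-0.4  0.9 -0.7] q [-0.55  0.26  0.21  2.01  0.26  0.92  1.33]
```

View pics/w9.png

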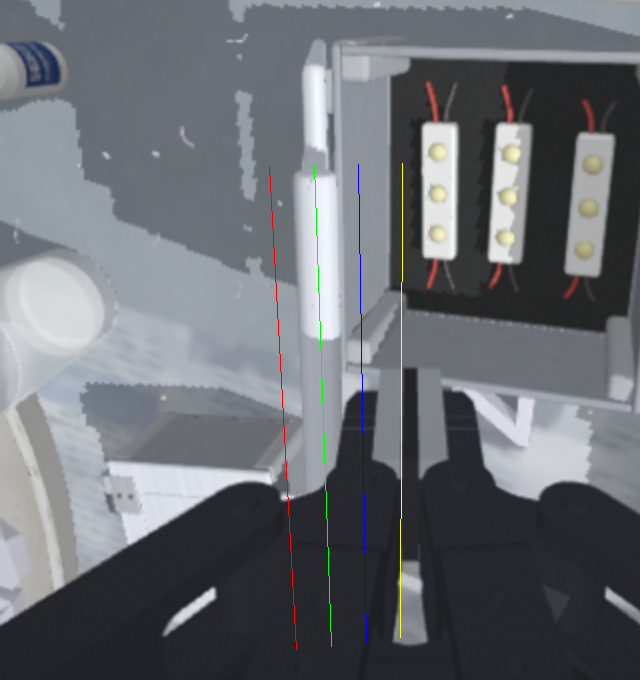

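{"op": "move_arm", "data": {"steps": [-1, -0.05, 0.19, -0.1, -0.6, -0.17, 0, -1, -0.05, 0.19, -0.1, -0.6, -0.17, 0, -1, -0.05, 0.19, -0.1, -0.6, -0.17, 0, -1, -0.05, 0.19, -0.1, -0.6, -0.17, 0, -1, -0.05, 0.19, -0.1, -0.6, -0.17, 0, -1, -0.05, 0.19, -0.1, -0.6, -0.17, 0, -1, -0.05, 0.19, -0.1, -0.6, -0.17, 0, -1, -0.05, 0.19, -0.1, -0.6, -0.17, 0]}}

```text
t: 10.05
eef_pos: [0.5092, 0.0685, 0.2122]
tool_rot: [0.023, -0.133, 0.976, -0.172]
contact_force: [-0.1, 0.9, -0.9]
gripper_width: -0.001
```

```bash
python3 -c "
from h import *
lidview('wrist','w10',[1.2,1.15,1.1,1.05],(80,420,80,400))"
```

```text
t 10.05 f 0.0910 u -0.0038 z 0.2122 tau 20.0 side -0.0 yaw 105.6 F [-0.1  0.9 -0.9] q [-0.64  0.28  0.21  2.02  0.36  0.93  1.19]
```

View pics/w10.png

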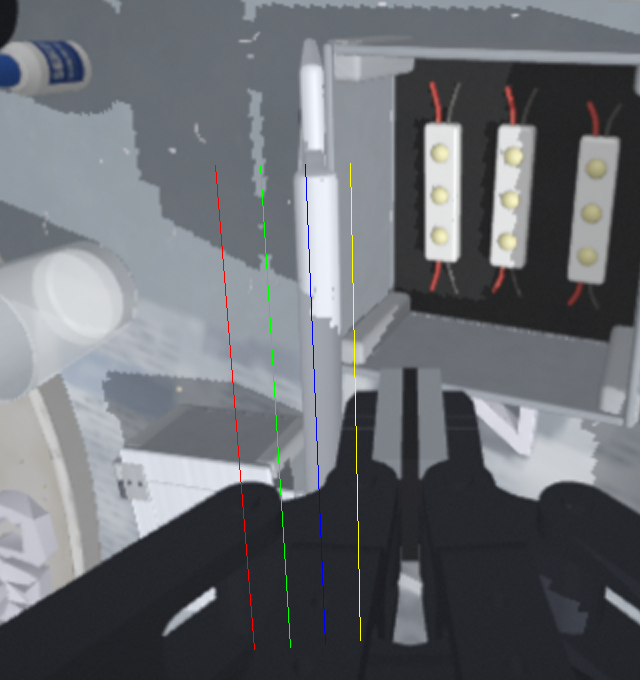

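{"op": "move_arm", "data": {"steps": [-1, -0.05, 0.19, -0.15, -0.83, -0.23, 0, -1, -0.05, 0.19, -0.15, -0.83, -0.23, 0, -1, -0.05, 0.19, -0.15, -0.83, -0.23, 0, -1, -0.05, 0.19, -0.15, -0.83, -0.23, 0, -1, -0.05, 0.19, -0.15, -0.83, -0.23, 0, -1, -0.05, 0.19, -0.15, -0.83, -0.23, 0, -1, -0.05, 0.19, -0.15, -0.83, -0.23, 0, -1, -0.05, 0.19, -0.15, -0.83, -0.23, 0]}}

```text
t: 10.9
eef_pos: [0.5052, 0.0836, 0.2001]
tool_rot: [0.031, -0.132, 0.964, -0.23]
contact_force: [0.8, 0.6, -1.2]
gripper_width: 0.0
```

{"op": "move_arm", "data": {"steps": [-1, -0.06, 0.23, -0.23, -1.1, -0.3, 0, -1, -0.06, 0.23, -0.23, -1.1, -0.3, 0, -1, -0.06, 0.23, -0.23, -1.1, -0.3, 0, -1, -0.06, 0.23, -0.23, -1.1, -0.3, 0, -1, -0.06, 0.23, -0.23, -1.1, -0.3, 0, -1, -0.06, 0.23, -0.23, -1.1, -0.3, 0, -1, -0.06, 0.23, -0.23, -1.1, -0.3, 0, -1, -0.06, 0.23, -0.23, -1.1, -0.3, 0]}}

```text
t: 11.7
eef_pos: [0.5004, 0.102, 0.1817]
tool_rot: [0.041, -0.129, 0.942, -0.306]
contact_force: [-0.3, 0.4, -0.3]
gripper_width: 0.001
```

```bash
python3 -c "
from h import *
lidview('wrist','w11',[.9,.85,.8,.75],(80,420,80,400)); print(plan(.82))"
```

```text
t 11.70 f 0.1257 u -0.0041 z 0.1817 tau 36.0 side -0.0 yaw 105.6 F [-0.3  0.4 -0.3] q [-0.85  0.42  0.24  2.03  0.58  1.03  0.83]
[ 0.12560042  0.18176433 36.0174608 ]
```

View pics/w11.png

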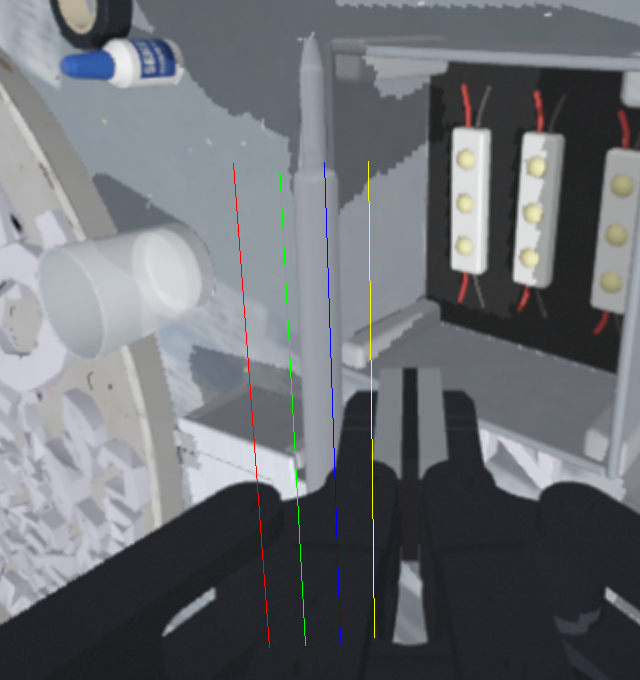

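{"op": "move_arm", "data": {"steps": [-1, -0.05, 0.19, -0.27, -1.08, -0.3, 0, -1, -0.05, 0.19, -0.27, -1.08, -0.3, 0, -1, -0.05, 0.19, -0.27, -1.08, -0.3, 0, -1, -0.05, 0.19, -0.27, -1.08, -0.3, 0, -1, -0.05, 0.19, -0.27, -1.08, -0.3, 0, -1, -0.05, 0.19, -0.27, -1.08, -0.3, 0, -1, -0.05, 0.19, -0.27, -1.08, -0.3, 0, -1, -0.05, 0.19, -0.27, -1.08, -0.3, 0]}}

```text
t: 12.55
eef_pos: [0.4964, 0.1171, 0.16]
tool_rot: [0.05, -0.125, 0.915, -0.379]
contact_force: [0.1, 0.1, -0.8]
gripper_width: 0.002
```

{"op": "move_arm", "data": {"steps": [-1, -0.04, 0.16, -0.26, 0, 0, 0, -1, -0.04, 0.16, -0.26, 0, 0, 0, -1, -0.04, 0.16, -0.26, 0, 0, 0, -1, -0.04, 0.16, -0.26, 0, 0, 0, -1, -0.04, 0.16, -0.26, 0, 0, 0, -1, -0.04, 0.16, -0.26, 0, 0, 0, -1, -0.04, 0.16, -0.26, 0, 0, 0, -1, -0.04, 0.16, -0.26, 0, 0, 0]}}

```text
t: 13.35
eef_pos: [0.4933, 0.1299, 0.1393]
tool_rot: [0.05, -0.125, 0.916, -0.378]
contact_force: [0.0, 0.4, -1.6]
gripper_width: -0.0
```

```bash
python3 -c "
from h import *
lidview('wrist','w12',[.6,.55,.5,.45],(80,420,80,400)); print(plan(.5))"
```

```text
t 13.35 f 0.1545 u -0.0046 z 0.1393 tau 44.9 side -0.1 yaw 105.6 F [ 0.   0.4 -1.6] q [-0.96  0.57  0.24  2.01  0.65  1.07  0.65]
[ 0.15510458  0.13943097 45.        ]
```

View pics/w12.png

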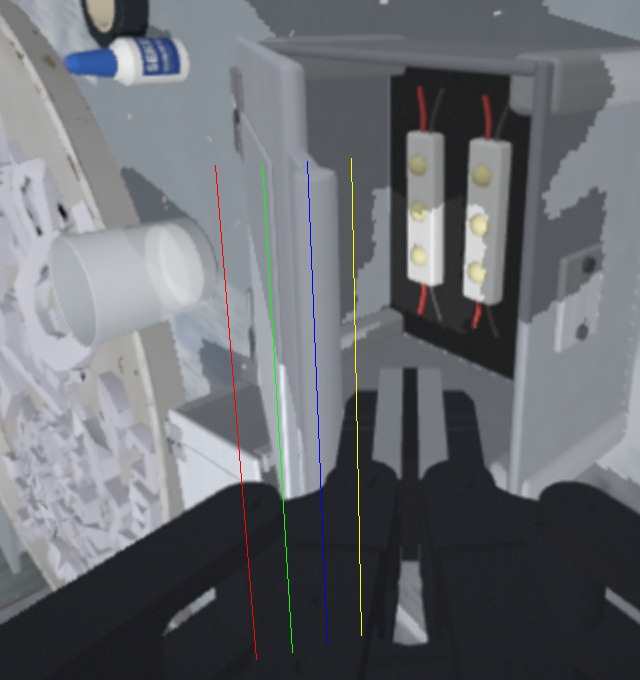

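{"op": "move_arm", "data": {"steps": [-1, -0.03, 0.13, -0.285, 0, 0, 0, -1, -0.03, 0.13, -0.285, 0, 0, 0, -1, -0.03, 0.13, -0.285, 0, 0, 0, -1, -0.03, 0.13, -0.285, 0, 0, 0, -1, -0.03, 0.13, -0.285, 0, 0, 0, -1, -0.03, 0.13, -0.285, 0, 0, 0, -1, -0.03, 0.13, -0.285, 0, 0, 0, -1, -0.03, 0.13, -0.285, 0, 0, 0]}}

```text
t: 14.2
eef_pos: [0.4909, 0.1404, 0.1165]
tool_rot: [0.05, -0.125, 0.916, -0.378]
contact_force: [-0.0, 0.3, -1.0]
gripper_width: -0.001
```

{"op": "move_arm", "data": {"steps": [-1, -0.02, 0.06, -0.225, 0, 0, 0, -1, -0.02, 0.06, -0.225, 0, 0, 0, -1, -0.02, 0.06, -0.225, 0, 0, 0, -1, -0.02, 0.06, -0.225, 0, 0, 0, -1, -0.02, 0.06, -0.225, 0, 0, 0, -1, -0.02, 0.06, -0.225, 0, 0, 0, -1, -0.02, 0.06, -0.225, 0, 0, 0, -1, -0.02, 0.06, -0.225, 0, 0, 0]}}

```text
t: 15.0
eef_pos: [0.4892, 0.145, 0.0985]
tool_rot: [0.05, -0.125, 0.916, -0.378]
contact_force: [0.0, 0.5, -1.2]
gripper_width: 0.001
```

```bash
python3 -c "
from h import *
lidview('wrist','w13',[.3,.25,.2,.15],(80,420,80,400)); print(plan(.22),plan(.15),plan(.1),plan(.05),plan(0))"
```

```text
t 15.00 f 0.1701 u -0.0046 z 0.0985 tau 44.9 side -0.1 yaw 105.6 F [ 0.   0.5 -1.2] q [-0.97  0.65  0.23  2.01  0.64  1.02  0.6 ]
[ 0.17054002  0.09842322 45.        ] [ 0.17256118  0.08762295 45.        ] [ 0.17353977  0.07983501 45.        ] [ 0.17412791  0.07200789 45.        ] [ 0.17432412  0.06416117 45.        ]
```

View pics/w13.png

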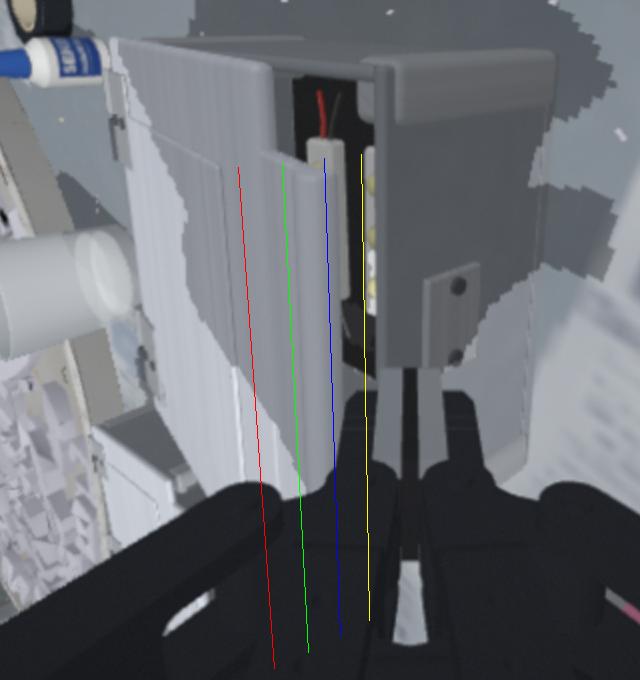

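{"op": "move_arm", "data": {"steps": [-1, -0.01, 0.03, -0.2, 0, 0, 0, -1, -0.01, 0.03, -0.2, 0, 0, 0, -1, -0.01, 0.03, -0.2, 0, 0, 0, -1, -0.01, 0.03, -0.2, 0, 0, 0, -1, -0.01, 0.03, -0.2, 0, 0, 0, -1, -0.01, 0.03, -0.2, 0, 0, 0, -1, -0.01, 0.03, -0.2, 0, 0, 0, -1, -0.01, 0.03, -0.2, 0, 0, 0]}}

```text
t: 15.85
eef_pos: [0.4885, 0.1473, 0.0826]
tool_rot: [0.05, -0.125, 0.916, -0.379]
contact_force: [-0.2, -0.3, -0.2]
gripper_width: 0.003
```

{"op": "move_arm", "data": {"steps": [-1, 0, 0.01, -0.1, 0, 0, 0, -1, 0, 0.01, -0.1, 0, 0, 0, -1, 0, 0.01, -0.1, 0, 0, 0, -1, 0, 0.01, -0.1, 0, 0, 0, -1, 0, 0.01, -0.1, 0, 0, 0, -1, 0, 0.01, -0.1, 0, 0, 0, -1, 0, 0.01, -0.1, 0, 0, 0, -1, 0, 0.01, -0.1, 0, 0, 0]}}

```text
t: 16.65
eef_pos: [0.4885, 0.1483, 0.0746]
tool_rot: [0.05, -0.125, 0.916, -0.378]
contact_force: [-0.9, 0.3, -1.0]
gripper_width: -0.002
```

```bash
python3 -c "
from h import *
lidview('wrist','w14',[.1,.05,.0,-.05],(80,420,80,400))"
```

```text
t 16.65 f 0.1735 u -0.0048 z 0.0746 tau 44.9 side -0.1 yaw 105.6 F [-0.9  0.3 -1. ] q [-0.97  0.69  0.23  2.    0.64  0.99  0.57]
```

View pics/w14.png

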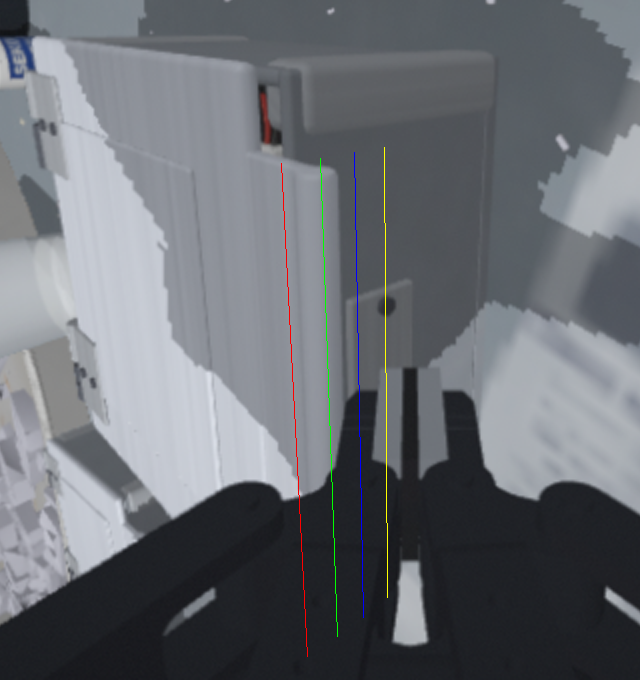

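{"op": "move_arm", "data": {"steps": [-1, 0, 0, -0.1, 0, 0, 0, -1, 0, 0, -0.1, 0, 0, 0, -1, 0, 0, -0.1, 0, 0, 0, -1, 0, 0, -0.1, 0, 0, 0, -1, 0, 0, -0.1, 0, 0, 0, -1, 0, 0, -0.1, 0, 0, 0, -1, 0, 0, -0.1, 0, 0, 0, -1, 0, 0, -0.1, 0, 0, 0]}}

```text
t: 17.5
eef_pos: [0.4885, 0.1484, 0.0666]
tool_rot: [0.05, -0.125, 0.916, -0.378]
contact_force: [-1.3, 1.8, -2.2]
gripper_width: -0.001
```

{"op": "move_arm", "data": {"steps": [-1, 0, 0, -0.08, 0, 0, 0, -1, 0, 0, -0.08, 0, 0, 0, -1, 0, 0, -0.08, 0, 0, 0, -1, 0, 0, -0.08, 0, 0, 0, -1, 0, 0, -0.08, 0, 0, 0, -1, 0, 0, -0.08, 0, 0, 0, -1, 0, 0, -0.08, 0, 0, 0, -1, 0, 0, -0.08, 0, 0, 0]}}

```text
t: 18.3
eef_pos: [0.4885, 0.1482, 0.0603]
tool_rot: [0.05, -0.125, 0.916, -0.378]
contact_force: [-0.8, 0.9, 0.1]
gripper_width: 0.0
```

```bash
python3 -c "
from h import *
lidview('wrist','w15',[.1,.05,.0,-.05],(80,420,80,400))"
```

```text
t 18.30 f 0.1734 u -0.0048 z 0.0603 tau 44.9 side -0.1 yaw 105.6 F [-0.8  0.9  0.1] q [-0.97  0.72  0.22  2.    0.65  0.97  0.55]
```

View pics/w15.png

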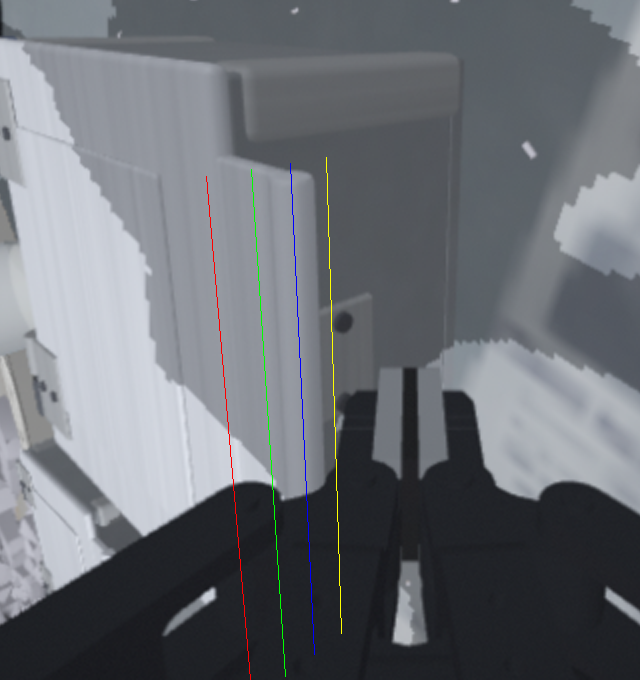

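{"op": "move_arm", "data": {"steps": [-1, -0.05, 0.2, -0.2, 0, 0, 0, -1, -0.05, 0.2, -0.2, 0, 0, 0, -1, -0.26, 0.96, 0, 0, 0, 0, -1, -0.52, 1.93, 0, 0, 0, 0, -1, -0.52, 1.93, 0, 0, 0, 0, -1, -0.52, 1.93, 1, 0, 0, 0, -1, -0.26, 0.96, 3, 0, 0, 0, -1, 0, 0, 4, 0, 0, 0]}}

```text
t: 19.15
eef_pos: [0.4648, 0.2336, 0.1358]
tool_rot: [0.05, -0.128, 0.916, -0.378]
contact_force: [0.8, 0.4, 0.3]
gripper_width: 0.004
```

{"op": "move_arm", "data": {"steps": [-1, 0, 0, 4, 0, 0, 0, -1, 0, 0, 4, 0, 0, 0, -1, -1, 4, 4, 0, 0, 0, -1, -2, 4, 4, 0, 0, 0, -1, -2, 4, 0, 0, 0, 0, -1, -2, 4, 0, 0, 0, 0, -1, -2, 4, 0, 0, 0, 0, -1, -2, 4, 0, 0, 0, 0]}}

```text
t: 19.95
eef_pos: [0.3585, 0.4607, 0.2847]
tool_rot: [0.05, -0.126, 0.916, -0.378]
contact_force: [0.8, 0.2, -0.5]
gripper_width: 0.002
```

```bash
python3 -c "
from h import *
lidview('wrist','w16',[.1,.05,.0,-.05],(0,420,0,400))
lidview('top','t16',[.1,.0],(120,320,130,430))
lidview('side','s16',[.1,.0],(100,340,130,470))
"
```

```text
t 19.95 f 0.5091 u 0.0384 z 0.2847 tau 44.8 side -0.1 yaw 105.8 F [ 0.8  0.2 -0.5] q [-1.3   0.62  0.11  1.46  0.38  1.71  0.58]
t 20.00 f 0.5174 u 0.0417 z 0.2830 tau 44.5 side -0.4 yaw 106.6 F [-5.1  4.5  0.1] q [-1.31  0.63  0.1   1.45  0.38  1.71  0.58]
t 20.05 f 0.5145 u 0.0409 z 0.2829 tau 44.6 side -0.4 yaw 106.5 F [-1.2  0.2 -1. ] q [-1.31  0.62  0.1   1.46  0.38  1.71  0.58]
```

View pics/t16.png

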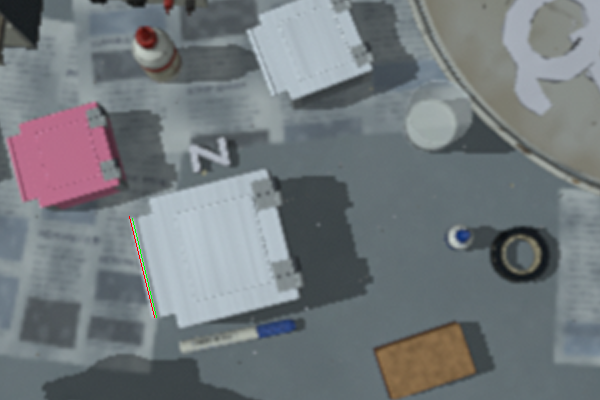

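View pics/s16.png

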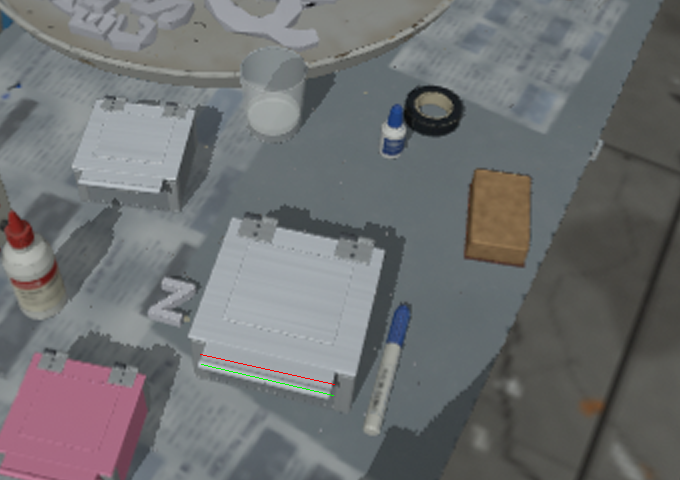

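{"op": "move_arm", "data": {"steps": [-1, 0, 0, 0, 0, 0, 0, -1, 0, 0, 0, 0, 0, 0, -1, 0, 0, 0, 0, 0, 0]}}

```text
t: 20.4
eef_pos: [0.3619, 0.4565, 0.2849]
tool_rot: [0.05, -0.124, 0.916, -0.379]
contact_force: [-1.0, -0.1, -0.0]
gripper_width: 0.001
```

```bash
python3 -c "
from station import order,status
from h import rep
rep(status.get_obs()); print(order.hand_in())"
```

```text
t 20.40 f 0.5041 u 0.0362 z 0.2849 tau 44.9 side -0.0 yaw 105.5 F [-1.  -0.1 -0. ] q [-1.3   0.62  0.11  1.47  0.38  1.71  0.58]
the job is handed in; nothing more can be done
None
```

The lid is shut and the job was handed in at 20.4 s, well inside the 54 s limit. The case was the larger, open grey one.

- **Push:** With the gripper shut, I pushed the leaning lid from behind to about 1.44 rad, where it began to fall. Early on the finger knuckle sat over the lid's free edge and about 6 N showed on the hand. I raised the hand 2 cm, the force cleared, and I carried on.
- **Catch and ride down:** The hand went over the top, and the back of one finger caught the free edge at about 1.2 rad. I lowered the lid on the finger at 0.12 to 0.2 rad/s, slowing to about 0.05 rad/s at the end, until it rested on the case. The finger then moved on down clear of it and withdrew forward.
- **Last checks:** The final top and side pictures show the free edge on the line computed for a fully shut lid. In them the marker, letter, sanding block, bottles and tape roll look where they were, though I judged that by eye. The modules are under the shut lid and could not be seen at the end, but the finger never came near them. The robot was touching nothing.
- **Force reading while retreating:** One sample showed about 7 N as the arm stopped in free space. It was gone by the next reading, so I take it as a braking effect rather than contact.

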